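# Unlock the cutter box and slide it open

### The job

Open the locked cutter box: push the dust shutter fully clear of the keyhole, take the key with the straight cross-bar from the key stand, push it all the way in until its collar sits on the keyhole plate, and turn it clockwise (seen from above) as far as it goes. Leave the key in the lock, let go, and push the sliding lid away from the lock, open to its stop, without lifting or forcing it. Leave the round-headed key in the stand and do not disturb the glue bottle or the wax tin.

Things in the scene. Friction and masses are not known exactly. Their poses are not given: they have to be found in the camera images.
- cutter_box: Fixed wooden box, 220 (x) x 150 (y) x 64 mm high, origin centre of underside. Its -x end, roughly towards the robot (yaw to 20 deg), bears a dark steel keyhole plate 60 mm long, top 64 mm above the worktop. The rest is closed by a lid that slides only to the box's +x, between side lips; a hidden bolt holds it until the key is turned. Beside it a loose wax tin, 30 mm high.
- keyhole (a point): Centre of the keyhole at plate-top level, 75 mm from the box centre along its -x; axes as the box's. Slot 25.5 mm (x) x 9.5 mm (y), 10 mm deep, with the turning plug below: the key can turn only once its collar sits on the plate (within 1.5 mm). Two shutter guides, 7 mm high, run along y 24 mm either side in x.
- shutter (a joint): Travel (m) of the flat steel dust shutter lying on the plate (44 in x, 42 in y, 4 mm thick): 0 = centred over the keyhole, 0.046 = fully open at its stop. Opens along the box's -y; friction about 1.5 N, stays where left.
- shutter_rib (a point): Middle of the top edge of the shutter's upright rib: 36 mm long (box x), 6 mm thick (y), top 18 mm above the plate and 14 mm above the shutter. Push its +y face towards -y. Shut, it is 14 mm from the keyhole on the -y side. Axes as the box's.
- key_bow (a point): Centre of the straight cross-bar of the right key (steel, 0.09 kg), at first upright in a socket of the stand at any yaw. Bar 46 (x) x 12 (y) x 20 mm (z, up): grasp across the 12 mm. Below it a 12 mm round shank to the collar, whose underside is 34 mm below this point; blade end 57.5 mm below. Fits the slot with x along the slot, either way round; turned, it is caught under the plate.
- key_collar (a point): Centre of the underside of the right key's collar (34 mm diameter, 5 mm thick); axes as key_bow. Below it 23.5 mm of blade: 8 mm round shaft, at the foot a flat double bit 22 (x) x 6 (y) x 12 mm high with rounded foot.
- plug (a joint): Turn (rad) of the lock's plug, clockwise seen from above: 0 = locked, 1.38 = stop. The key has about 0.14 rad of play in it. The bolt clears the lid from about 1.05; turn to the stop. Friction 0.03 N m, stays where left.
- lid_batten (a point): Centre of the wooden batten across the lid: 12 (x) x 90 (y) x 18 mm high, standing on the lid's top, which is 56 mm above the worktop; axes as the box's. Shut, it is 1 mm from the box centre along +x. Push its -x face to +x: the plywood lid (148 x 122 x 8 mm, 0.15 to 0.31 kg, light friction) slides 96 mm to its stop.
- key_stand: Fixed dark wooden stand, 160 (x) x 56 (y) x 36 mm high, origin centre of underside. Two round 27 mm sockets, 30 mm deep, 40 mm either side of its centre along x; in each a key rests with its collar on the stand's top. The loose glue bottle stands on its +x side.
- other_key_bow (a point): Centre of the upright disc bow (38 mm diameter, 12 mm thick, centre 41 mm above the stand's top) of the wrong key, in the other socket. Its square 14 mm shank does not fit the lock. Leave it there.
- glue_bottle: Loose white glue bottle with a long green cone cap, 73 mm diameter, 244 mm tall, 150 to 180 mm from the stand's centre on its +x side; origin centre of base. Leave it. Also in the room: fixed clamp bars 24 mm wide run along x above the worktop at y = -0.18 and 0.47, from z = 0.13 to 0.19; the first lies between the robot's start and the work.
- wax_tin: Loose round wax tin, 86 mm diameter, 30 mm high, on the box's +y side; origin centre of base. Leave it.
Things that resemble listed ones, but are neither listed nor needed, are in the scene too. Leave any blue, green or red look-alike of the part that bears key_bow alone.

How it is judged:
On the way, in this order (a step that is already met when the one before it is completed fails the run):
1. the shutter is pushed clear of the keyhole (value of joint shutter above 0.036 m), for 0.1 s.
2. the right key is fully in, its collar on the keyhole plate (horizontal distance between key_collar and keyhole below 0.007 m and z of key_collar in the frame of keyhole below 0.0025 m), for 0.1 s.
3. the key has turned the plug clockwise and drawn the bolt (value of joint plug above 1.1 rad), for 0.1 s.
At the end, for the whole second after the job is handed in: Lid open by 80 mm or more (of 96), in its grooves, at rest; shutter open 36 mm or more; plug turned 1.1 rad or more; right key left upright (0.2 rad) in the keyhole, collar within 5 mm of the plate and 10 mm of the keyhole centre (x of lid_batten in the frame of cutter_box above 0.081 m and z of lid_batten in the frame of cutter_box above 0.058 m and linear speed of lid below 0.01 m/s and value of joint plug above 1.1 rad and value of joint shutter above 0.036 m and horizontal distance between key_collar and keyhole below 0.01 m and z of key_collar in the frame of keyhole below 0.005 m and angle between key_bow's own z axis and vertical below 0.2 rad); the robot touches nothing.
It fails at once if the wrong key is moved from its socket (30 mm) (distance of other_key_bow from where it was at the start of the episode above 0.03 m).
It fails at once if the glue bottle is pushed over or moved more than 40 mm (distance of glue_bottle from where it was at the start of the episode above 0.04 m or angle between glue_bottle's own z axis and vertical above 0.4 rad).
It fails at once if the wax tin is moved more than 40 mm (distance of wax_tin from where it was at the start of the episode above 0.04 m).
It fails at once if the lid is forced (pushed with more than 60 N) (contact force between the fingers and lid above 60 N).
It also fails if it takes over 64 s, if anything falls off the work surface, if the arm or the gripper's body presses on something with over 40 N, if the wrist force passes 120 N, or if a joint passes its speed limit or range.

### The arm

A 6-joint arm with a two-finger parallel gripper is mounted at the origin on a cart in front of the work surface, level with it; the furniture and walls round the work are solid. World frame = base frame: x ahead of the robot, y to its left, z up, the work surface at z = 0. Lengths are in m, angles in rad, forces in N, time in s.
With the tool pointing down it reaches from about 0.25 to 0.725 m from the base axis. Payload 4 kg.
Tool frame: the origin (TCP) lies between the finger pads; the fingertips stand 25 mm ahead of it and the grasp point (between the pads) lies 6 mm ahead of it; z points along the fingers, y is the line along which they close (so a half turn about z gives the same grasp; the last joint's range is limited). The gripper opens to 85 mm and grips with 20 to 120 N. Pads are 22 mm wide; open, the fingers measure 114 mm over their backs; the gripper's body (76 mm by 85 mm) begins 54 mm behind the grasp point. The pads swing forward as they close: fully open they stand 13 mm farther back than shut.
Start: joints at [1.285, 0.241, 0.005, 1.335, 0, 1.571], TCP at [0.141, 0.48, 0.256] pointing down, gripper open.
Joint ranges: [-2.72, 2.72], [-1.05, 1.87], [-1.09, 1.28], [-1.99, 2.15], [-1.42, 1.44], [-3.14, 3.14]. Speed limits (rad/s): [2.79, 2.79, 3.14, 3.14, 3.14, 3.14].

### API

Orientations are given as a unit quaternion [x, y, z, w].
In Python, from workcell import bot gives the robot as it stands. The module is installed in compiled form; this text tells all that it offers.
- The arm moves only by the shell command python3 -m pendant 'ROWS'. ROWS is JSON, one flat list of numbers, 7 for each row, row after row: the shift along the tool's x, y, z normalised to -1 to 1, where 1 is 0.5 m, then the turn, a rotation vector about the tool's x, y, z normalised to -1 to 1, where 1 is 180 degrees, then the opening, from 0 (shut) to 1 (fully open). In form: [tx, ty, tz, ax, ay, az, fingers, tx, ty, tz, ax, ay, az, fingers, ...]. A call has exactly 10 rows; each row is the pose to reach, as a shift and turn from the pose commanded when the call began, along the tool's axes at that moment, turning the shorter way round; what a row does not reach only later rows make up. A row lasts 1/12 s, in which the tool goes at most 41.7 mm and 7.16 degrees, less where a joint would pass 70% of its speed; a pose out of reach is approached as far as the arm can. A call with a number of a shift or a turn outside -1 to 1 is refused whole. A call with a gripper value outside its range is refused whole. The fingers move at their own pace and stop on an object; the grip force is fixed at half the most. Time passes only in rows, so rows that repeat a pose let the fingers close, or fill a call up. It gives the time, the measured TCP pose, the force, the opening and the grip force at its end, in the units of the state.
- bot.get_obs(): the state, without advancing time (a new reading comes with each control period).
- bot.camera(name): name is "side" or "top" or "wrist"; returns a dict with "pixels" (420x560x3 uint8, red, green, blue), "mtx" (3x3 intrinsics, pixels), "k1" (the pictures are not rectified: a ray, as slopes to the right and down, at radius r is drawn at 1 + k1 r^2 times it, then the intrinsics apply), "cam_to_world" (4x4, takes a point from camera to world coordinates); the wrist camera has in their place "hand_eye" (4x4, takes a point from camera to tool coordinates, whose origin is the TCP and whose axes are the flange's). Camera axes: x right, y up, looking along -z (the intrinsics and any distortion apply to the point x, -y, -z); pixel columns grow to the right and rows downward; lengths in m; the calibration is good to about 2 mm. A picture is of the moment at which its call begins: read the wrist's pose just before it. There is no depth.
- bot.job_done(): hands the job in; it is judged then, once.
The state is a dict: "clock": time; "joint_pos": joint angles; "joint_vel": joint speeds; "tau": joint torques, N m; "eef_pos": TCP position; "tool_rot": TCP orientation; "ft_force": force on the tool from outside, world axes, zero at the start; "ft_torque": the same for the moment, N m; "grip_width": finger opening in m; "grasp_force": force on a finger pad.
Only numpy, scipy, OpenCV 4.12 (cv2) and the standard library are available. Lean on these libraries where they do the work, as an engineer would, in place of code of your own. Each camera call takes 0.05 s, during which the arm holds its last target. There are 200 camera calls.

## Working session

There is one attempt and no reset: what is moved stays moved. The work goes in short steps, Python scripts to look and compute and a shell command to move; the robot and the scene stay as the last step left them, time stands still between calls to the robot, and variables do not carry over. Pictures are saved under pics/ and viewed, at most 10 in all, crops included, and the job is handed in when it is done.

```bash
mkdir -p pics
cat > h.py <<'E'
import numpy as np, cv2
from workcell import bot
from scipy.spatial.transform import Rotation as R
def snap(n,f):
    o=bot.get_obs(); c=bot.camera(n); cv2.imwrite('pics/'+f,c['pixels'][:,:,::-1]); 
    T=c.get('cam_to_world')
    if T is None:
        E=np.eye(4);E[:3,:3]=R.from_quat(o['tool_rot']).as_matrix();E[:3,3]=o['eef_pos'];T=E@np.array(c['hand_eye'])
    np.savez('pics/'+f[:-4],p=c['pixels'],K=c['mtx'],k1=c['k1'],T=T); return o
def load(f):
    return np.load('pics/'+f+'.npz')
def ray(d,u,v):
    K,k=d['K'],float(d['k1']); q=cv2.undistortPoints(np.array([[[u,v]]],float),K,np.array([k,0,0,0.]))[0,0]
    r=d['T'][:3,:3]@np.array([q[0],-q[1],-1]); return d['T'][:3,3],r
def onz(d,u,v,z):
    o,r=ray(d,u,v); return o+r*(z-o[2])/r[2]
def proj(d,P):
    c=np.linalg.inv(d['T'])@np.append(P,1); s=np.array([c[0],-c[1]])/-c[2]; s=s*(1+float(d['k1'])*(s@s)); return (d['K']@np.append(s,1))[:2]
E
python3 - <<'E'
from h import *
o=snap('top','top1.png');snap('side','side1.png')
print(o); d=load('top1');print(d['K'],d['k1'],d['T'])
a=cv2.imread('pics/top1.png')
E
```

```text
{'clock': 0.0, 'joint_pos': array([ 1.28501496e+00,  2.41443841e-01,  3.73610159e-03,  1.33521794e+00,
       -8.46078702e-06,  1.57079354e+00]), 'joint_vel': array([-2.69172470e-04,  1.97065644e-04, -1.29586773e-03,  8.70500097e-05,
        5.35166321e-04,  4.30338395e-04]), 'tau': array([-1.18401411e-03, -3.72319365e+01,  2.52407008e+01,  1.69526681e-02,
       -8.50332754e-05,  7.69764966e-06]), 'eef_pos': array([0.14079209, 0.47916275, 0.25540204]), 'tool_rot': array([ 1.42403465e-01,  9.89808123e-01, -1.05442716e-03, -1.47429247e-04]), 'ft_force': array([ 0.93191832, -0.24151348,  0.70259244]), 'ft_torque': array([ 0.0277269 ,  0.00539476, -0.00409262]), 'grasp_force': 0.0, 'grip_width': 0.08522919402492111}
[[505.58966911   0.         279.71802176]
 [  0.         505.58966911 207.31382999]
 [  0.           0.           1.        ]] 0.05019021563519534 [[ 0.01230893  0.99171731 -0.12784858  0.43789444]
 [-0.99991342  0.01280252  0.00303969  0.19006912]
 [ 0.0046513   0.1278001   0.99178904  0.99743647]
 [ 0.          0.          0.          1.        ]]
```

View pics/top1.png

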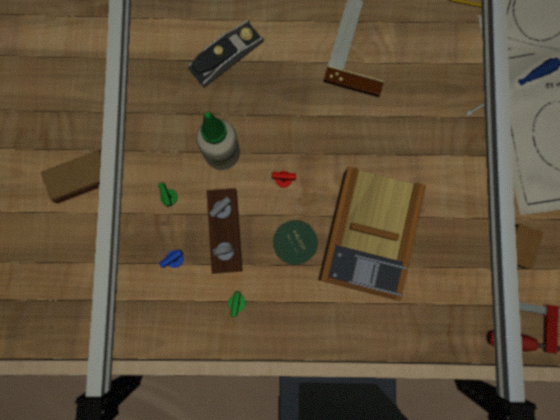

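View pics/side1.png

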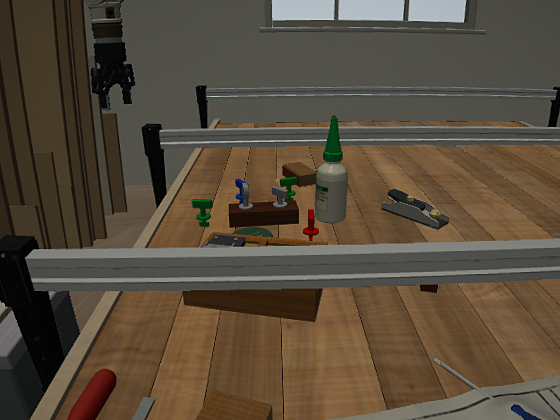

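Top view: the stand is at (225,230), with grey keys at (220,209) and (223,251), and the bottle at (217,140). The tin is at (295,242), the box at (375,235), the keyhole plate at (367,271) and the batten at (374,231). The possible mix-ups are the green keys at (168,195) and (237,303), the blue key at (173,259), the red key at (284,179) and the round-headed grey key. A close crop of the stand and plate should settle it.

Run:
```python
from h import *
a=cv2.imread('pics/top1.png'); s=cv2.imread('pics/side1.png')
c1=cv2.resize(a[185:275,195:255],None,fx=5,fy=5,interpolation=2)   # 300x450
c2=cv2.resize(a[215:300,310:420],None,fx=4,fy=4,interpolation=2)  #440x340
c3=cv2.resize(s[170:225,220:310],None,fx=4,fy=4,interpolation=2)  #360x220
C=np.zeros((565,760,3),np.uint8); C[:450,:300]=c1; C[:340,310:750]=c2; C[342:562,310:670]=c3
C=np.clip(C*1.6,0,255).astype(np.uint8)
cv2.imwrite('pics/crop1.png',C)
d=load('top1')
for n,u,v,z in [('k1',220,209,.077),('k2',223,251,.077),('plate',367,271,.064),('rib',367,265,.08),('batten',374,231,.074),('bottle',217,155,.1),('tin',295,242,.03),('box c1',326,280,.064),('c2',402,297,.064),('c3',424,184,.064),('c4',347,168,.064)]: print(n,onz(d,u,v,z).round(3))
for n,lo,hi in [('stand',(0,80,20),(12,255,90))]:
    m=cv2.inRange(cv2.cvtColor(a,cv2.COLOR_BGR2HSV),lo,hi); m[:180]=0;m[285:]=0;m[:,:200]=0;m[:,250:]=0
    cs=max(cv2.findContours(cv2.morphologyEx(m,cv2.MORPH_CLOSE,np.ones((5,5))),0,2)[0],key=cv2.contourArea)
    b=cv2.boxPoints(cv2.minAreaRect(cs)); print(n,cv2.minAreaRect(cs)); print([onz(d,*p,.036).round(3) for p in b])
```

```text
k1 [0.552 0.297 0.077]
k2 [0.475 0.289 0.077]
plate [0.443 0.026 0.064]
rib [0.453 0.029 0.08 ]
batten [0.515 0.014 0.074]
bottle [0.648 0.302 0.1  ]
tin [0.496 0.157 0.03 ]
box c1 [0.426 0.101 0.064]
c2 [ 0.397 -0.037  0.064]
c3 [ 0.606 -0.082  0.064]
c4 [0.634 0.062 0.064]
stand ((223.69998168945312, 230.5999755859375), (82.29534149169922, 30.601903915405273), 85.60128784179688)
[array([0.592, 0.331, 0.036]), array([0.597, 0.272, 0.036]), array([0.441, 0.257, 0.036]), array([0.436, 0.314, 0.036])]
```

View pics/crop1.png

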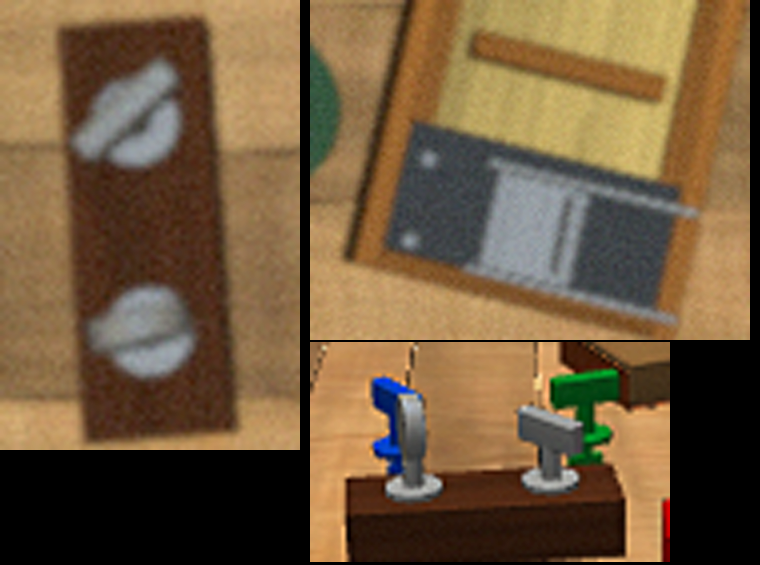

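The crop shows the straight cross-bar key in the far socket at about (220,207), with the bar from (212,214) to (229,199). The round-headed key is in the near socket at (223,251), so I choose the far one. The rib lies to the right (-y) of the shutter, as described. Measured sizes fit: box 0.21 × 0.14, stand 0.157 × 0.058, batten at the box centre.

```bash
cat >> h.py <<'E'
def go(x,y,z,phi=None,off=(0,0,0)):
    """rows' numbers to bring TCP to x,y,z, tool y at angle phi deg (mod 180), z down"""
    o=bot.get_obs(); A=R.from_quat(o['tool_rot']).as_matrix(); s=A.T@(np.array([x,y,z])-o['eef_pos'])/.5
    best=np.zeros(3)
    if phi is not None:
        c=[]
        for p in (phi,phi+180):
            p=np.radians(p); ty=np.array([np.cos(p),np.sin(p),0]); tz=np.array([0,0,-1.]); B=np.c_[np.cross(ty,tz),ty,tz]
            c.append(R.from_matrix(A.T@B).as_rotvec()/np.pi)
        best=min(c,key=np.linalg.norm)
    print('rows',s.round(4),best.round(4),'yphi',np.degrees(np.arctan2(A[1,1],A[0,1])).round(2),'j6',o['joint_pos'][5].round(2),'z',A[:,2].round(4),'t',o['clock'])
E
python3 - <<'E'
from h import *
go(.40,.04,.27,78.5)
d=load('top1')
a,b=onz(d,212,214,.078),onz(d,228.6,199.4,.078); print(a,b,np.linalg.norm(a-b),(a+b)/2,np.degrees(np.arctan2(*(b-a)[1::-1])))
print(np.array(bot.camera('wrist')['hand_eye']).round(3), bot.camera('wrist')['mtx'])
E
```

```text
rows [-0.745  -0.6967 -0.0277] [-0.0006 -0.     -0.0271] yphi 73.62 j6 1.57 z [-5.0e-04 -1.9e-03 -1.0e+00] t 0.1
[0.54249837 0.31085725 0.078     ] [0.56984969 0.28125011 0.078     ] 0.04030729245578932 [0.55617403 0.29605368 0.078     ] -47.26799564057014
[[ 0.001  0.966  0.258  0.065]
 [ 1.    -0.001 -0.001  0.001]
 [-0.     0.258 -0.966 -0.118]
 [ 0.     0.     0.     1.   ]] [[338.51411308   0.         281.15063616]
 [  0.         338.51411308 202.10263604]
 [  0.           0.           1.        ]]
```

```bash
python3 -m pendant '[-0.05,-0.05,-0.06,0,0,0,0, -0.745,-0.697,-0.06,0,0,-0.027,0, -0.745,-0.697,-0.06,0,0,-0.027,0, -0.745,-0.697,-0.06,0,0,-0.027,0, -0.745,-0.697,-0.06,0,0,-0.027,0, -0.745,-0.697,-0.06,0,0,-0.027,0, -0.745,-0.697,-0.06,0,0,-0.027,0, -0.745,-0.697,-0.06,0,0,-0.027,0, -0.745,-0.697,-0.03,0,0,-0.027,0, -0.745,-0.697,-0.03,0,0,-0.027,0]'; python3 -c "
from h import *
go(.40,.04,.25,78.5)"
```

```text
clock: 1.03
eef_pos: [0.3478, 0.1276, 0.2792]
tool_rot: [0.1, 0.995, 0.0, 0.001]
ft_force: [0.4, 1.5, -0.7]
grip_width: -0.0002
grasp_force: 0.0
rows [-0.1371 -0.1509  0.0585] [0.0003 0.0003 0.    ] yphi 78.5 j6 0.55 z [ 1.2e-03  6.0e-04 -1.0e+00] t 1.0333
```

```bash
python3 -m pendant '[-0.137,-0.151,0.058,0,0,0,0, -0.137,-0.151,0.058,0,0,0,0, -0.137,-0.151,0.058,0,0,0,0, -0.137,-0.151,0.058,0,0,0,0, -0.137,-0.151,0.058,0,0,0,0, -0.137,-0.151,0.058,0,0,0,0, -0.137,-0.151,0.058,0,0,0,0, -0.137,-0.151,0.058,0,0,0,0, -0.137,-0.151,0.058,0,0,0,0, -0.137,-0.151,0.058,0,0,0,0]'; python3 -c "
from h import *
snap('wrist','w1.png')"
```

```text
clock: 1.87
eef_pos: [0.3992, 0.0425, 0.2503]
tool_rot: [0.099, 0.995, 0.0, 0.0]
ft_force: [-0.6, 0.5, 0.9]
grip_width: -0.0
grasp_force: 0.0
```

View pics/w1.png

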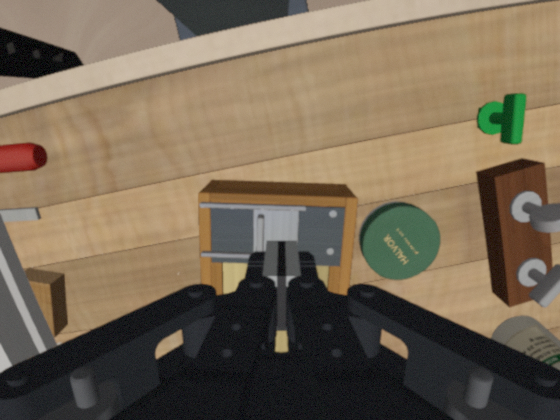

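The wrist view shows the plate at about (275,232), with the guides at rows 207 and 257. The rib is the grey bar at column ~261, rows 213-250, the tin is at (400,242) and the fingers are at (281,250).

Run:
```python
from h import *
d=load('w1')
for n,u,v,z in [('ribA',261,214,.082),('ribB',261,249,.082),('g1L',205,206,.071),('g1R',300,208,.071),('g2L',205,255,.071),('g2R',262,257,.071),('shutter+y edge top',300,212,.068),('cornerL',210,184,.064),('cornerR',351,188,.064)]: print(n,onz(d,u,v,z).round(4))
K=onz(load('top1'),367,271,.064)
a=d['p'][175:275,190:365,::-1]; cv2.imwrite('pics/c2.png',cv2.convertScaleAbs(cv2.resize(a,None,fx=4,fy=4,interpolation=2),alpha=1.4))
```

```text
ribA [0.4178 0.0214 0.082 ]
ribB [0.4504 0.0143 0.082 ]
g1L [ 0.4034 -0.0287  0.071 ]
g1R [0.4224 0.0562 0.071 ]
g2L [ 0.4505 -0.0412  0.071 ]
g2R [0.4631 0.0119 0.071 ]
shutter+y edge top [0.427  0.0555 0.068 ]
cornerL [ 0.3855 -0.0208  0.064 ]
cornerR [0.4148 0.106  0.064 ]
```

View pics/c2.png

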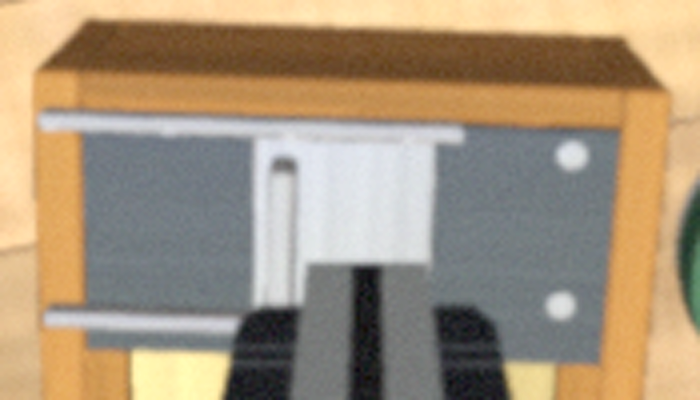

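Run:
```python
from h import *
d=load('w1')
P=lambda u,v,z: onz(d,190+u/4,175+v/4,z)[:2]
c1,c2=P(38,72,.064),P(668,90,.064); print('corners',c1,c2,np.linalg.norm(c1-c2))
g1,g2,h1,h2=P(42,122,.071),P(462,135,.071),P(45,317,.071),P(238,325,.071)
ang=lambda a,b: np.degrees(np.arctan2(*(b-a)[::-1]))
print('y dirs',ang(c1,c2),ang(g1,g2),ang(h1,h2))
th=np.radians(np.mean([ang(c1,c2),ang(g1,g2)])-90); X=np.array([np.cos(th),np.sin(th)]);Y=np.array([-np.sin(th),np.cos(th)])
print('yaw',np.degrees(th),'guide sep',(h1-g1)@X)
s=P(435,200,.068); r=P(284,165,.082)
print('shutter edge y rel corner mid',(s-(c1+c2)/2)@Y,'rib y', (r-(c1+c2)/2)@Y)
k1=(c1+c2)/2+X*.035; k2=(g1+g2)/2; k2=k2+X*.024; k2=k2+Y*((k1-k2)@Y)
print('keyhole from corners',k1,'guide',k2, 'from top', .516-.075*X[0],.011-.075*X[1])
```

```text
corners [ 0.3918325  -0.03258876] [0.42489561 0.1102247 ] 0.14659076293498902
y dirs 76.96495132676688 76.81926416857834 76.31661003463846
yaw -13.107892252327389 guide sep 0.0483969894273254
shutter edge y rel corner mid 0.019915018761661827 rib y -0.014837008993735648
keyhole from corners [0.44245212 0.03088048] guide [0.44166472 0.03106383] from top 0.44295414466679794 0.028008909978035346
```

Run:
```python
from h import *
go(.4452,.0441,.099,76.9)
```

```text
rows [-0.0893  0.0215  0.3025] [0.0001 0.0002 0.0093] yphi 78.57 j6 0.31 z [ 5.e-04  1.e-04 -1.e+00] t 1.9167
```

```bash
python3 -m pendant '[-0.089,0.0215,0.06,0,0,0.009,0, -0.089,0.0215,0.13,0,0,0.009,0, -0.089,0.0215,0.20,0,0,0.009,0, -0.089,0.0215,0.25,0,0,0.009,0, -0.089,0.0215,0.27,0,0,0.009,0, -0.089,0.0215,0.285,0,0,0.009,0, -0.089,0.0215,0.295,0,0,0.009,0, -0.089,0.0215,0.3025,0,0,0.009,0, -0.089,0.0215,0.3025,0,0,0.009,0, -0.089,0.0215,0.3025,0,0,0.009,0]'; python3 -c "
from h import *
go(.4452,.0441,.099,76.9)"
```

```text
clock: 2.75
eef_pos: [0.4458, 0.0436, 0.0996]
tool_rot: [0.114, 0.993, 0.0, 0.001]
ft_force: [0.9, -0.9, 0.4]
grip_width: -0.0001
grasp_force: 0.0
rows [0.0014 0.0008 0.0011] [ 0.0002  0.0006 -0.0002] yphi 76.87 j6 0.33 z [ 1.8e-03  1.0e-04 -1.0e+00] t 2.75
```

```bash
python3 -m pendant '[0,-0.014,0,0,0,0,0, 0,-0.026,0,0,0,0,0, 0,-0.038,0,0,0,0,0, 0,-0.050,0,0,0,0,0, 0,-0.062,0,0,0,0,0, 0,-0.074,0,0,0,0,0, 0,-0.086,0,0,0,0,0, 0,-0.098,0,0,0,0,0, 0,-0.104,0,0,0,0,0, 0,-0.108,0,0,0,0,0]'
```

```text
clock: 3.58
eef_pos: [0.4329, -0.0097, 0.0989]
tool_rot: [0.115, 0.993, 0.0, 0.0]
ft_force: [0.2, 1.0, 2.2]
grip_width: -0.0001
grasp_force: 1.2
```

```bash
python3 -m pendant '[0,-0.003,0,0,0,0,0, 0,-0.005,0,0,0,0,0, 0,-0.007,0,0,0,0,0, 0,-0.009,0,0,0,0,0, 0,-0.011,0,0,0,0,0, 0,-0.012,0,0,0,0,0, 0,-0.012,0,0,0,0,0, 0,-0.012,0,0,0,0,0, 0,-0.012,0,0,0,0,0, 0,-0.012,0,0,0,0,0]'
```

```text
clock: 4.42
eef_pos: [0.4317, -0.0145, 0.0988]
tool_rot: [0.114, 0.993, 0.001, 0.0]
ft_force: [2.2, 5.1, 1.8]
grip_width: 0.0001
grasp_force: 2.8
```

```bash
python3 -m pendant '[0,-0.003,0,0,0,0,0, 0,-0.005,0,0,0,0,0, 0,-0.006,0,0,0,0,0, 0,-0.006,0,0,0,0,0, 0,-0.006,0,0,0,0,0, 0,-0.006,0,0,0,0,0, 0,-0.006,0,0,0,0,0, 0,-0.006,0,0,0,0,0, 0,-0.006,0,0,0,0,0, 0,-0.006,0,0,0,0,0]'; python3 -c "
from h import *
go(.3889,.0354,.22,76.9)"
```

```text
clock: 5.25
eef_pos: [0.4316, -0.0151, 0.0989]
tool_rot: [0.113, 0.994, 0.004, 0.0]
ft_force: [4.2, 12.5, 1.1]
grip_width: -0.0001
grasp_force: 6.1
rows [ 0.1059  0.0809 -0.2417] [0.0023 0.     0.0005] yphi 76.98 j6 0.19 z [ 0.0016  0.0069 -1.    ] t 5.25
```

```bash
python3 -m pendant '[0,0.014,0,0,0,0,0, 0,0.014,-0.04,0,0,0,0, 0,0.03,-0.1,0,0,0,0, -0.01,0.09,-0.18,0,0,0,1, -0.01,0.09,-0.242,0,0,0,1, -0.01,0.09,-0.242,0,0,0,1, -0.01,0.09,-0.242,0,0,0,1, -0.01,0.09,-0.242,0,0,0,1, -0.01,0.09,-0.242,0,0,0,1, -0.01,0.09,-0.242,0,0,0,1]'
python3 - <<'E'
from h import *
snap('wrist','w2.png'); d=load('w2')
go(.49,.25,.26,47)
u,v=proj(d,[.442,.0305,.064]); print(u,v)
u0,v0=int(u)-90,int(v)-60; print(u0,v0)
a=d['p'][max(v0,0):v0+120,u0:u0+180,::-1]; cv2.imwrite('pics/c3.png',cv2.convertScaleAbs(cv2.resize(a,None,fx=4,fy=4,interpolation=2),alpha=1.4))
E
```

```text
clock: 6.08
eef_pos: [0.4444, 0.0242, 0.2179]
tool_rot: [0.115, 0.993, -0.001, -0.002]
ft_force: [-0.1, -0.1, 0.1]
grip_width: 0.0832
grasp_force: 0.0
rows [ 0.0149  0.4602 -0.0844] [-0.0008 -0.0009  0.1657] yphi 76.82 j6 0.28 z [-3.6e-03 -7.0e-04 -1.0e+00] t 6.1333
287.493001743288 189.56386433857026
197 129
```

View pics/c3.png

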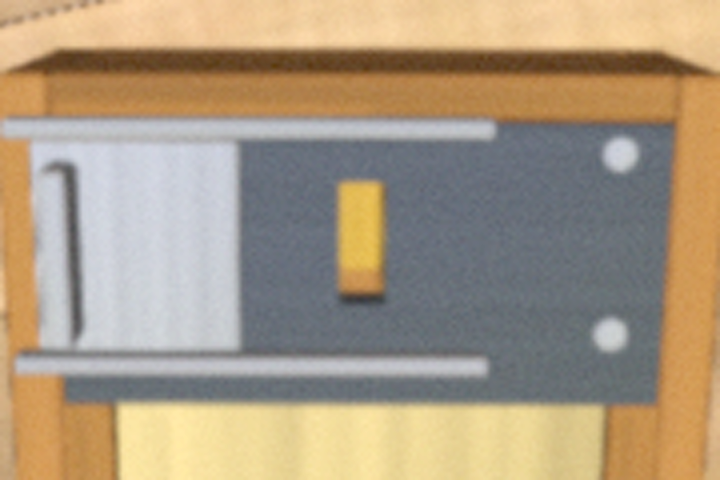

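The keyhole slot is uncovered. Its outline is centred at crop (361,239), which is full-image (287.2,188.8), and predicted and seen positions agree within 1 px. The shutter is at its stop on the left.

Run:
```python
from h import *
d=load('w2')
P=lambda u,v,z: onz(d,197+u/4,129+v/4,z)[:2]
a,b,c,e=P(361.5,180,.064),P(361,297,.064),P(338,239,.064),P(385,239,.064)
print('slot',np.linalg.norm(a-b),np.linalg.norm(c-e),'centre',(a+b)/2,(c+e)/2,np.degrees(np.arctan2(*(b-a)[::-1])))
ang=lambda a,b: np.degrees(np.arctan2(*(b-a)[::-1]))
print(ang(P(5,127,.071),P(495,130,.071)),ang(P(17,365,.071),P(487,366,.071)),ang(P(65,402,.064),P(655,402,.064)))
go(.553,.297,.21,43)
```

```text
slot 0.024678316045898086 0.009684093517453819 centre [0.44132453 0.03050144] [0.44130793 0.03055813] -13.080165328508349
76.49246140292989 76.83014344071313 76.91744372416666
rows [-0.0867  0.5806  0.0151] [-0.0008 -0.0009  0.1879] yphi 76.82 j6 0.28 z [-3.6e-03 -7.0e-04 -1.0e+00] t 6.1333
```

```bash
python3 -m pendant '[-0.0867,0.5806,0.01,0,0,0.188,0.55, -0.0867,0.5806,0.01,0,0,0.188,0.55, -0.0867,0.5806,0.01,0,0,0.188,0.55, -0.0867,0.5806,0.01,0,0,0.188,0.55, -0.0867,0.5806,0.01,0,0,0.188,0.55, -0.0867,0.5806,0.01,0,0,0.188,0.55, -0.0867,0.5806,0.01,0,0,0.188,0.55, -0.0867,0.5806,0.01,0,0,0.188,0.55, -0.0867,0.5806,0.01,0,0,0.188,0.55, -0.0867,0.5806,0.01,0,0,0.188,0.55]'
python3 - <<'E'
from h import *
snap('wrist','w3.png'); go(.553,.297,.21,43)
E
```

```text
clock: 6.97
eef_pos: [0.5534, 0.2976, 0.2127]
tool_rot: [0.398, 0.917, -0.002, -0.001]
ft_force: [-0.2, -0.2, 1.4]
grip_width: 0.0467
grasp_force: 0.0
rows [ 0.001  -0.0001  0.0067] [-0.001  -0.0001  0.0001] yphi 43.01 j6 1.31 z [-0.0025 -0.0021 -1.    ] t 7.0167
```

View pics/w3.png

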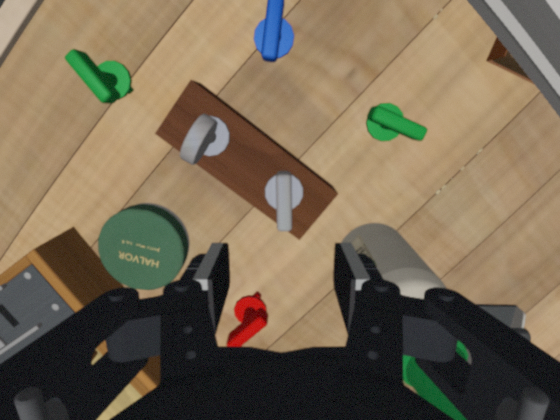

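The wrist view shows the cross-bar key centred between the open fingers, with the bar from about (284,174) to (285,230) and the collar at (284,190). The disc key is at (200,138), the bottle at (390,260).

Run:
```python
from h import *
d=load('w3'); p=d['p']; hsv=cv2.cvtColor(p,cv2.COLOR_RGB2HSV)
mids=[]
for v in range(168,236,3):
    s=hsv[v,260:310]; g=np.where((s[:,1]<70)&(s[:,2]>70))[0]+260
    print(v,g.min() if len(g) else None,g.max() if len(g) else None, p[v,[278,282,285,288,292]].sum(-1)//3)
print(''.join('%d '%x for x in p[165:240,285].sum(-1)//3))
```

```text
168 None None [59 65 65 69 71]
171 279 287 [72 72 72 65 65]
174 275 292 [ 94 104 102  93  82]
177 271 296 [146 151 152 142 149]
180 268 299 [153 160 155 147 152]
183 266 301 [153 157 157 149 153]
186 265 302 [152 159 157 148 153]
189 264 303 [150 160 157 149 153]
192 265 303 [150 160 157 149 154]
195 265 302 [152 159 159 151 150]
198 265 302 [151 161 160 153 149]
201 267 300 [151 158 160 152 150]
204 269 298 [148 160 159 152 149]
207 272 295 [148 161 160 153 138]
210 276 291 [148 162 159 154  81]
213 276 291 [148 160 158 155  79]
216 276 291 [146 162 159 154  77]
219 276 291 [146 162 157 156  82]
222 277 291 [147 163 159 154  81]
225 276 291 [147 162 160 155  83]
228 277 291 [148 160 160 153  82]
231 279 288 [145 148 148 125  73]
234 None None [151 152 155 156 107]
65 66 66 65 64 67 72 71 85 102 129 145 152 152 156 155 158 159 157 159 157 157 157 157 157 157 157 157 159 157 159 159 158 160 159 159 160 158 159 159 159 160 160 159 160 159 161 160 158 160 160 159 158 159 157 160 159 159 160 158 160 162 159 160 154 149 148 153 155 155 154 155 153 152 154
```

Run:
```python
from h import *
d=load('w3'); o=bot.get_obs(); A=R.from_quat(o['tool_rot']).as_matrix()
e=onz(d,284,231,.08); t=onz(d,284,208,.08); dr=(t-e)/np.linalg.norm(t-e)
print('bar centre',e+dr*.023,'ang',np.degrees(np.arctan2(dr[1],dr[0])))
print('collar',onz(d,283.8,190.5,.041), 'width',np.linalg.norm(onz(d,264,190,.041)-onz(d,304,190,.041)))
print('tool',(A.T@(e+dr*.023-o['eef_pos']))*1000,(A.T@(onz(d,283.8,190.5,.041)-o['eef_pos']))*1000)
```

```text
bar centre [0.55643435 0.29768611 0.08      ] ang 133.29392817419873
collar [0.55598002 0.298168   0.041     ] width 0.03515967869246937
tool [ -1.37598596   3.37407366 133.32060191] [ -0.72006613   3.49859335 172.32051096]
```

```bash
python3 -m pendant '[-0.002,0.007,0.05,-0.001,0,-0.001,0.55, -0.002,0.007,0.11,-0.001,0,-0.001,0.55, -0.002,0.007,0.17,-0.001,0,-0.001,0.55, -0.002,0.007,0.22,-0.001,0,-0.001,0.55, -0.002,0.007,0.25,-0.001,0,-0.001,0.55, -0.002,0.007,0.265,-0.001,0,-0.001,0.55, -0.002,0.007,0.273,-0.001,0,-0.001,0.55, -0.002,0.007,0.273,-0.001,0,-0.001,0.55, -0.002,0.007,0.273,-0.001,0,-0.001,0.55, -0.002,0.007,0.273,-0.001,0,-0.001,0.55]'; python3 -c "
from h import *
go(.5562,.298,.076,43.3)"
```

```text
clock: 7.85
eef_pos: [0.5583, 0.2995, 0.0801]
tool_rot: [0.397, 0.918, 0.003, 0.002]
ft_force: [-0.5, 1.0, -0.3]
grip_width: 0.0471
grasp_force: 0.0
rows [ 0.0007 -0.0052  0.0081] [ 0.002   0.0003 -0.0007] yphi 43.18 j6 1.31 z [ 0.0051  0.0036 -1.    ] t 7.85
```

```bash
python3 -m pendant '[0,-0.003,0.007,0.001,0,0,0.55, 0,-0.003,0.007,0.001,0,0,0.55, 0,-0.003,0.007,0.001,0,0,0.55, 0,-0.003,0.007,0.001,0,0,0, 0,-0.003,0.007,0.001,0,0,0, 0,-0.003,0.007,0.001,0,0,0, 0,-0.003,0.007,0.001,0,0,0, 0,-0.003,0.007,0.001,0,0,0, 0,-0.003,0.007,0.001,0,0,0, 0,-0.003,0.007,0.001,0,0,0]'; python3 -c "
from h import *
go(.5562,.298,.076,43.3);print(bot.get_obs()['grip_width'])"
```

```text
clock: 8.68
eef_pos: [0.5563, 0.2984, 0.0749]
tool_rot: [0.397, 0.918, 0.0, 0.0]
ft_force: [-0.0, 0.8, 0.8]
grip_width: 0.011
grasp_force: 58.9
rows [-0.0005 -0.0008 -0.0022] [ 0.0001  0.     -0.0005] yphi 43.21 j6 1.31 z [ 3.e-04  3.e-04 -1.e+00] t 8.6833
0.010973172129037074
```

```bash
python3 -m pendant '[0,0,-0.03,0,0,0,0, 0,0,-0.07,0,0,0,0, 0,0,-0.12,0,0,0,0, 0,0,-0.18,0,0,0,0, 0,0,-0.23,0,0,0,0, 0,0,-0.23,0,0,0,0, 0,0,-0.23,0,0,0,0, 0,0,-0.23,0,0,0,0, 0,0,-0.23,0,0,0,0, 0,0,-0.23,0,0,0,0]'; python3 -c "
from h import *
go(.4413,.0305,.185,76.85);print(bot.get_obs()['grip_width'])"
```

```text
clock: 9.52
eef_pos: [0.5553, 0.2978, 0.1877]
tool_rot: [0.397, 0.918, -0.002, -0.001]
ft_force: [-0.0, 0.0, -1.6]
grip_width: 0.0112
grasp_force: 58.7
rows [-0.2336 -0.532   0.007 ] [-0.001  -0.0006 -0.1869] yphi 43.21 j6 1.31 z [-0.0033 -0.0018 -1.    ] t 9.5167
0.011222309459031026
```

```bash
python3 -m pendant '[-0.2336,-0.532,0,0,0,-0.187,0, -0.2336,-0.532,0,0,0,-0.187,0, -0.2336,-0.532,0,0,0,-0.187,0, -0.2336,-0.532,0,0,0,-0.187,0, -0.2336,-0.532,0,0,0,-0.187,0, -0.2336,-0.532,0,0,0,-0.187,0, -0.2336,-0.532,0,0,0,-0.187,0, -0.2336,-0.532,0,0,0,-0.187,0, -0.2336,-0.532,0,0,0,-0.187,0, -0.2336,-0.532,0,0,0,-0.187,0]'
python3 - <<'E'
from h import *
go(.4413,.0305,.15,76.85); snap('wrist','w4.png'); go(.4413,.0305,.15,76.85)
E
```

```text
clock: 10.35
eef_pos: [0.4423, 0.0309, 0.1894]
tool_rot: [0.115, 0.993, 0.0, -0.0]
ft_force: [-0.9, -0.0, -1.5]
grip_width: 0.0106
grasp_force: 59.0
rows [ 0.0018 -0.0013  0.0789] [ 0.0001 -0.0001 -0.0002] yphi 76.81 j6 0.3 z [-2.e-04  4.e-04 -1.e+00] t 10.35
rows [ 0.0021 -0.0026  0.0789] [ 0.0001 -0.      0.0002] yphi 76.89 j6 0.3 z [-1.e-04  4.e-04 -1.e+00] t 10.4
```

View pics/w4.png

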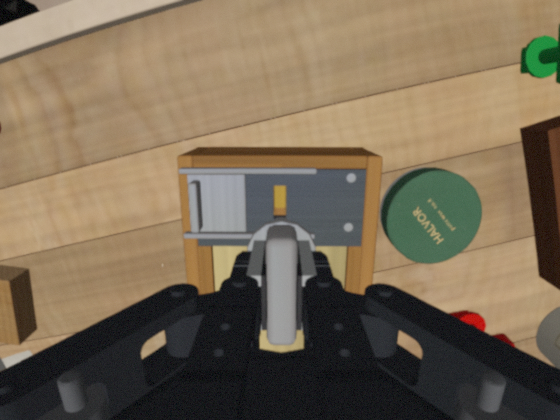

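The view shows the key held straight: bar down column ~282 (rows 225-340), collar around (281,240), and the slot ahead at (280,200).

Run:
```python
from h import *
d=load('w4'); p=d['p'].astype(int); hsv=cv2.cvtColor(d['p'],cv2.COLOR_RGB2HSV)
o=bot.get_obs(); A=R.from_quat(o['tool_rot']).as_matrix(); tp=o['eef_pos']
tool=lambda u,v,z: (A.T@(onz(d,u,v,z)-tp)*1000).round(2)
g=p.sum(-1)//3
for v in (236,240,245,260,280,300,320,335): print(v,g[v,240:324:2])
m=cv2.inRange(hsv,(12,120,80),(35,255,255)); m[:170]=0;m[222:]=0;m[:,265:]&=255;m[:,:265]=0;m[:,295:]=0
x,y,w,h=cv2.boundingRect(m);print('slot',x,y,w,h)
print(g[176:226,280]); print(g[200,266:296])
for s in [(x+w/2-.5,y-.5),(x+w/2-.5,y+h-.5)]: print(tool(*s,.064), onz(d,*s,.064))
```

```text
236 [154 154 154 152 150 148 132 161 164 166 166 168 165 122  83  83  87  88
  84  84  88  85  86  85  84  85  77  71 104 158 164 163 163 163 161 128
 149 123  87  88  89  89]
240 [ 87  90  91  87  89 120 161 135 125 127 128 129 125  99 111 122 127 130
 131 130 131 131 129 130 128 125 116 100  81 118 126 126 125 125 131 155
 115  91  88  90  87  90]
245 [111 109 110 110 132 168 148  90  87  87  91  87  79 110 138 145 152 152
 151 153 151 150 151 150 152 148 139 128 101  74  87  87  89  89  86 134
 158 127  97 104 105 103]
260 [ 31  34  34  35  43  82  89  89  87  88  88  70  39 109 139 151 156 159
 159 157 158 158 155 155 155 152 142 129 102  41  62  87  86  91  89  86
  83  48  35  30  34  31]
280 [ 29  32  22  25  27  27  28  25  83 162 155  73  55  86 141 149 157 159
 160 158 159 157 157 155 156 151 145 131  82  54  65 140 166 104  31  28
  26  23  25  25  30  24]
300 [ 26  27  17  28  19  25  29  23  18  27  26  56  63  68 137 149 158 159
 158 161 156 159 157 156 155 152 144 131  71  55  60  40  31  23  23  20
  27  19  21  24  25  25]
320 [ 22  18  24  18  18  18  19  25  34  32  28  55  62  71 136 150 156 160
 159 161 158 157 157 157 156 153 145 131  71  56  59  32  32  36  26  18
  13  25  26  27  26  24]
335 [ 21  20  15  25  29  19  27  29  31  42 134 164 163 143 136 148 155 159
 159 157 157 157 155 156 155 151 144 128 130 150 151 136  62  35  32  24
  24  23  27  22  22  28]
slot 274 186 12 30
[ 94  94  91  94  92  95  88  91  99 116 127 131 131 132 130 132 132 132
 129 129 131 131 132 132 130 134 132 132 131 132 132 125 118 114 115 117
 113 113  99  74  56  70  81  81  92 122 150 158 141  99]
[ 93  94  93  92  93  91  88  93 107 124 132 131 131 132 130 134 134 132
 125 113  99  91  89  92  90  93  91  90  92  93]
[ 12.91  -1.18 125.44] [0.42978677 0.03335908 0.064     ]
[-10.18  -1.21 125.44] [0.45227544 0.02808968 0.064     ]
```

```bash
python3 -m pendant '[0.002,-0.0016,0.04,0,0,0,0, 0.002,-0.0016,0.08,0,0,0,0, 0.002,-0.0016,0.1,0,0,0,0, 0.002,-0.0016,0.11,0,0,0,0, 0.002,-0.0016,0.11,0,0,0,0, 0.002,-0.0016,0.11,0,0,0,0, 0.002,-0.0016,0.11,0,0,0,0, 0.002,-0.0016,0.11,0,0,0,0, 0.002,-0.0016,0.11,0,0,0,0, 0.002,-0.0016,0.11,0,0,0,0]'
python3 - <<'E'
from h import *
go(.4413,.0305,.103,76.85); snap('wrist','w5.png'); go(.4413,.0305,.103,76.85); print(bot.get_obs()['eef_pos'],bot.get_obs()['ft_force'])
E
```

```text
clock: 11.23
eef_pos: [0.4415, 0.0305, 0.1353]
tool_rot: [0.114, 0.993, 0.0, 0.001]
ft_force: [0.2, -0.3, -0.9]
grip_width: 0.0113
grasp_force: 59.0
rows [ 0.0005 -0.0001  0.0645] [0.0001 0.0004 0.0001] yphi 76.86 j6 0.3 z [ 1.2e-03  1.0e-04 -1.0e+00] t 11.2333
rows [0.0003 0.     0.0643] [0.0001 0.0003 0.    ] yphi 76.86 j6 0.3 z [ 1.e-03  1.e-04 -1.e+00] t 11.2833
[0.44141658 0.03045525 0.13516423] [-0.13673502  0.45294846 -0.16472358]
```

```bash
python3 -m pendant '[0,0,0.006,0,0,0,0, 0,0,0.010,0,0,0,0, 0,0,0.014,0,0,0,0, 0,0,0.018,0,0,0,0, 0,0,0.022,0,0,0,0, 0,0,0.026,0,0,0,0, 0,0,0.030,0,0,0,0, 0,0,0.034,0,0,0,0, 0,0,0.034,0,0,0,0, 0,0,0.034,0,0,0,0]'
```

```text
clock: 12.12
eef_pos: [0.441, 0.0305, 0.1176]
tool_rot: [0.114, 0.993, -0.0, -0.0]
ft_force: [0.4, -0.9, -0.2]
grip_width: 0.0113
grasp_force: 59.0
```

```bash
python3 -m pendant '[0,0,0.004,0,0,0,0, 0,0,0.008,0,0,0,0, 0,0,0.012,0,0,0,0, 0,0,0.016,0,0,0,0, 0,0,0.020,0,0,0,0, 0,0,0.024,0,0,0,0, 0,0,0.027,0,0,0,0, 0,0,0.030,0,0,0,0, 0,0,0.030,0,0,0,0, 0,0,0.030,0,0,0,0]'
```

```text
clock: 12.95
eef_pos: [0.4411, 0.0305, 0.1028]
tool_rot: [0.114, 0.993, -0.0, 0.0]
ft_force: [-0.7, 0.4, 0.4]
grip_width: 0.0115
grasp_force: 59.2
```

```bash
python3 -m pendant '[0,0,0.001,0,0,0,0, 0,0,0.002,0,0,0,0, 0,0,0.003,0,0,0,0, 0,0,0.004,0,0,0,0, 0,0,0.004,0,0,0,0, 0,0,0.004,0,0,0,0, 0,0,0.004,0,0,0,0, 0,0,0.004,0,0,0,0, 0,0,0.004,0,0,0,0, 0,0,0.004,0,0,0,0]'
```

```text
clock: 13.78
eef_pos: [0.4411, 0.0304, 0.1027]
tool_rot: [0.114, 0.993, 0.0, 0.001]
ft_force: [-6.6, -1.0, 17.0]
grip_width: 0.0114
grasp_force: 61.9
```

```bash
python3 -m pendant '[0,0,-0.002,0,0,0.02,0, 0,0,-0.002,0,0,0.04,0, 0,0,-0.002,0,0,0.06,0, 0,0,-0.002,0,0,0.08,0, 0,0,-0.002,0,0,0.1,0, 0,0,-0.002,0,0,0.12,0, 0,0,-0.002,0,0,0.14,0, 0,0,-0.002,0,0,0.16,0, 0,0,-0.002,0,0,0.18,0, 0,0,-0.002,0,0,0.2,0]'; python3 -c "
from h import *
go(.4413,.0305,.103,76.85-86);print(bot.get_obs()['ft_torque'])"
```

```text
clock: 14.62
eef_pos: [0.4415, 0.0303, 0.1028]
tool_rot: [0.417, 0.909, 0.0, 0.001]
ft_force: [-2.2, -1.2, 7.8]
grip_width: 0.011
grasp_force: 60.4
rows [ 0.0006 -0.     -0.0005] [0.0004 0.0003 0.2769] yphi 40.69 j6 0.93 z [ 1.4e-03 -5.0e-04 -1.0e+00] t 14.6167
[-0.19200607  0.59193265  0.14450197]
```

```bash
python3 -m pendant '[0,0,0,0,0,0.03,0, 0,0,0,0,0,0.06,0, 0,0,0,0,0,0.09,0, 0,0,0,0,0,0.12,0, 0,0,0,0,0,0.15,0, 0,0,0,0,0,0.18,0, 0,0,0,0,0,0.21,0, 0,0,0,0,0,0.24,0, 0,0,0,0,0,0.26,0, 0,0,0,0,0,0.27,0]'; python3 -c "
from h import *
go(.4413,.0305,.103,76.85-87);print(bot.get_obs()['ft_torque'])"
```

```text
clock: 15.45
eef_pos: [0.442, 0.0303, 0.1028]
tool_rot: [0.754, 0.657, 0.001, 0.001]
ft_force: [-1.2, -1.8, 6.9]
grip_width: 0.0112
grasp_force: 60.2
rows [ 0.0003 -0.0014 -0.0004] [0.0007 0.0001 0.0126] yphi -7.88 j6 1.78 z [ 2.2e-03 -5.0e-04 -1.0e+00] t 15.45
[-0.22461154  0.34569987  0.00421265]
```

```bash
python3 -m pendant '[0,0,0,0,0,0.004,0, 0,0,0,0,0,0.008,0, 0,0,0,0,0,0.012,0, 0,0,0,0,0,0.016,0, 0,0,0,0,0,0.02,0, 0,0,0,0,0,0.024,0, 0,0,0,0,0,0.027,0, 0,0,0,0,0,0.027,0, 0,0,0,0,0,0.027,0, 0,0,0,0,0,0.027,0]'; python3 -c "
from h import *
go(.4413,.0305,.103,76.85-87);print(bot.get_obs()['ft_torque'])"
```

```text
clock: 16.28
eef_pos: [0.442, 0.0303, 0.1028]
tool_rot: [0.78, 0.625, 0.001, 0.001]
ft_force: [-1.6, -1.8, 5.7]
grip_width: 0.0109
grasp_force: 60.2
rows [ 0.0002 -0.0014 -0.0005] [ 0.0007  0.     -0.0135] yphi -12.59 j6 1.86 z [ 2.3e-03 -6.0e-04 -1.0e+00] t 16.2833
[-0.19689735  0.31354442  0.13085189]
```

```bash
python3 -m pendant '[0,0,0,0,0,0.004,0, 0,0,0,0,0,0.008,0, 0,0,0,0,0,0.012,0, 0,0,0,0,0,0.016,0, 0,0,0,0,0,0.016,0, 0,0,0,0,0,0.016,0, 0,0,0,0,0,0.016,0, 0,0,0,0,0,0.016,0, 0,0,0,0,0,0.016,0, 0,0,0,0,0,0.016,0]'; python3 -c "
from h import *
go(.4413,.0305,.103,76.85-87);print(bot.get_obs()['ft_torque'])"
```

```text
clock: 17.12
eef_pos: [0.442, 0.0302, 0.1028]
tool_rot: [0.796, 0.606, 0.001, 0.001]
ft_force: [-1.3, -0.7, 7.1]
grip_width: 0.0111
grasp_force: 60.2
rows [ 0.0001 -0.0015 -0.0005] [ 0.0008  0.0001 -0.0293] yphi -15.42 j6 1.91 z [ 2.3e-03 -8.0e-04 -1.0e+00] t 17.1167
[-0.24869953  0.36144291  0.38258961]
```

```bash
python3 -m pendant '[0,0,-0.002,0,0,-0.006,0, 0,0,-0.002,0,0,-0.006,0.5, 0,0,-0.002,0,0,-0.006,0.5, 0,0,-0.002,0,0,-0.006,0.5, 0,0,-0.002,0,0,-0.006,0.5, 0,0,-0.04,0,0,-0.006,0.5, 0,0,-0.1,0,0,-0.006,0.5, 0,0,-0.18,0,0,-0.006,0.5, 0,0,-0.24,0,0,-0.006,0.5, 0,0,-0.24,0,0,-0.006,0.5]'
python3 - <<'E'
from h import *
snap('wrist','w6.png'); X=np.array([.974,-.226]); k=np.array([.4413,.0305])
p=k+X*(.076-.03); print(p); go(*p,.2,-13.1)
E
```

```text
clock: 17.95
eef_pos: [0.4448, 0.0308, 0.2281]
tool_rot: [0.79, 0.613, 0.005, 0.003]
ft_force: [1.5, 0.4, -0.6]
grip_width: 0.0428
grasp_force: 0.0
[0.486104 0.020104]
rows [0.0006 0.0872 0.0511] [ 0.0025 -0.0008 -0.0072] yphi -14.4 j6 1.89 z [ 8.1e-03  6.0e-04 -1.0e+00] t 18.0
```

View pics/w6.png

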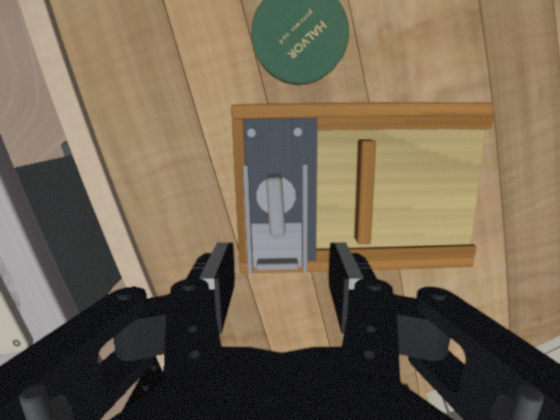

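The view shows the key upright in the lock with its bar turned nearly along the box's y, from (272,178) to (278,235). The fingers are clear of it, the shutter is open at (277,262), and the batten at (366,190) is still shut.

Run:
```python
from h import *
go(.491,.019,.16,76.9)
```

```text
rows [0.0007 0.0967 0.1311] [ 0.0013 -0.0026  0.4928] yphi -14.4 j6 1.89 z [ 8.1e-03  6.0e-04 -1.0e+00] t 18.0
```

```bash
python3 -m pendant '[0,0.03,0,0,0,-0.039,0, 0,0.06,0,0,0,-0.078,0, 0,0.0967,0.03,0,0,-0.117,0, 0,0.0967,0.03,0,0,-0.156,0, 0,0.0967,0.05,0,0,-0.195,0, 0,0.0967,0.05,0,0,-0.234,0, 0,0.0967,0.05,0,0,-0.273,0, 0,0.0967,0.05,0,0,-0.312,0, 0,0.0967,0.05,0,0,-0.351,0, 0,0.0967,0.05,0,0,-0.39,0]'
python3 - <<'E'
from h import *
go(.491,.019,.13,76.9)
E
```

```text
clock: 18.83
eef_pos: [0.4869, 0.0184, 0.195]
tool_rot: [0.291, 0.957, -0.001, -0.001]
ft_force: [0.2, 0.1, 0.4]
grip_width: 0.0001
grasp_force: 0.0
rows [-0.0064  0.0057  0.1299] [-0.0004 -0.0009 -0.1153] yphi 56.15 j6 0.63 z [-3.1e-03 -1.0e-04 -1.0e+00] t 18.8333
```

```bash
python3 -m pendant '[-0.0064,0.0057,0.05,0,-0.001,-0.039,0, -0.0064,0.0057,0.05,0,-0.001,-0.078,0, -0.0064,0.0057,0.09,0,-0.001,-0.1155,0, -0.0064,0.0057,0.13,0,-0.001,-0.1155,0, -0.0064,0.0057,0.16,0,-0.001,-0.1155,0, -0.0064,0.0057,0.19,0,-0.001,-0.1155,0, -0.0064,0.0057,0.205,0,-0.001,-0.1155,0, -0.0064,0.0057,0.216,0,-0.001,-0.1155,0, -0.0064,0.0057,0.216,0,-0.001,-0.1155,0, -0.0064,0.0057,0.216,0,-0.001,-0.1155,0]'
python3 - <<'E'
from h import *
go(.592,-.0045,.086,76.9)
E
```

```text
clock: 19.67
eef_pos: [0.4921, 0.019, 0.0886]
tool_rot: [0.117, 0.993, -0.001, 0.001]
ft_force: [0.1, 0.2, 0.0]
grip_width: 0.0002
grasp_force: 0.0
rows [-0.2052  0.0005  0.0058] [-0.0002  0.0008 -0.0017] yphi 76.6 j6 0.27 z [ 0.0024 -0.0013 -1.    ] t 19.6667
```

```bash
python3 -m pendant '[-0.004,0,0.003,0,0,0,0, -0.012,0,0.005,0,0,0,0, -0.024,0,0.005,0,0,0,0, -0.038,0,0.005,0,0,0,0, -0.052,0,0.005,0,0,0,0, -0.066,0,0.005,0,0,0,0, -0.080,0,0.005,0,0,0,0, -0.094,0,0.005,0,0,0,0, -0.104,0,0.005,0,0,0,0, -0.110,0,0.005,0,0,0,0]'
```

```text
clock: 20.5
eef_pos: [0.5467, 0.006, 0.0863]
tool_rot: [0.117, 0.993, -0.0, 0.002]
ft_force: [-2.4, 0.8, 1.3]
grip_width: -0.0
grasp_force: 1.0
```

```bash
python3 -m pendant '[-0.010,0,0,0,0,0,0, -0.022,0,0,0,0,0,0, -0.036,0,0,0,0,0,0, -0.050,0,0,0,0,0,0, -0.062,0,0,0,0,0,0, -0.072,0,0,0,0,0,0, -0.080,0,0,0,0,0,0, -0.086,0,0,0,0,0,0, -0.090,0,0,0,0,0,0, -0.092,0,0,0,0,0,0]'
```

```text
clock: 21.33
eef_pos: [0.5903, -0.0044, 0.0865]
tool_rot: [0.117, 0.993, -0.0, 0.001]
ft_force: [-3.4, 0.4, 1.8]
grip_width: -0.0001
grasp_force: 1.5
```

```bash
python3 -m pendant '[-0.003,0,0,0,0,0,0, -0.005,0,0,0,0,0,0, -0.007,0,0,0,0,0,0, -0.009,0,0,0,0,0,0, -0.011,0,0,0,0,0,0, -0.012,0,0,0,0,0,0, -0.012,0,0,0,0,0,0, -0.012,0,0,0,0,0,0, -0.012,0,0,0,0,0,0, -0.012,0,0,0,0,0,0]'
```

```text
clock: 22.17
eef_pos: [0.5933, -0.0051, 0.0864]
tool_rot: [0.116, 0.993, -0.0, -0.002]
ft_force: [-9.8, 2.3, 7.2]
grip_width: -0.0001
grasp_force: 5.1
```

```bash
python3 -m pendant '[0.02,0,0,0,0,0,0, 0.03,0,0,0,0,0,0, 0.03,0,-0.04,0,0,0,0, 0.03,0,-0.1,0,0,0,0, 0.03,0,-0.18,0,0,0,0, 0.06,0,-0.26,0,0,0,0, 0.1,0,-0.3,0,0,0,0, 0.1,0,-0.3,0,0,0,0, 0.1,0,-0.3,0,0,0,0, 0.1,0,-0.3,0,0,0,0]'
python3 - <<'E'
from h import *
snap('wrist','w7.png'); print(bot.get_obs()['ft_force'])
E
```

```text
clock: 23.0
eef_pos: [0.5475, 0.0059, 0.2359]
tool_rot: [0.117, 0.993, -0.001, 0.002]
ft_force: [-0.3, 0.5, 0.9]
grip_width: 0.0004
grasp_force: 0.0
[ 0.03500957 -0.33493431 -0.05564904]
```

View pics/w7.png

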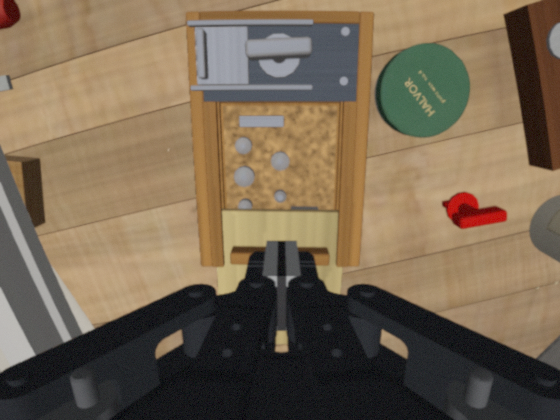

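The lid is open: its edge is at row 211 and the batten at (280,256). The key is upright in the lock at (280,50), the shutter is open at (225,55), the tin at (423,90) looks undisturbed, and the gripper touches nothing.

```bash
python3 -c "
from h import *
d=load('w7'); p=(onz(d,240,247,.074)+onz(d,325,249,.074))/2; X=np.array([.974,-.226]); print('batten -x top edge from keyhole',(p[:2]-[.4413,.0305])@X)
print(bot.job_done())"
```

```text
batten -x top edge from keyhole 0.16175452349406746
the job is handed in; nothing more can be done
None
```

The box is unlocked and the lid is open about 92–96 mm (of 96), with the straight cross-bar key left turned in the lock; I handed the job in at about 23 s, and no verdict came back.

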